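# Square a case up on the measuring board and close the jaw on it

### The job

Get the brown leather case ready to have its width read on the measuring board: push it along the board until it stands square with its back against the fence and its right side against the fixed head, and slide the jaw along the fence until it rests against the case's left side, so that head, case and jaw touch. Push gently with the fingers and never lift or tip the case, disturb nothing else on the table, and leave case and jaw standing there with the hand clear.

Things in the scene. Friction and masses are not known exactly. Their poses are not given: they have to be found in the camera images.
- measuring_board: Measuring board, fixed to the table: plywood plate 165x460 mm, top 12 mm above the table. Origin on the table under it; x points away from the robot to the fence, y left along the fence, z up. The plate spans x -90 to +75 mm, y -230 to +230 mm; its front and left edges are open.
- fence (a point): Mid point of the foot of the fence's inner face, on the plate's top (board x = +61 mm, y = 0). The fence is an aluminium bar with a white graduated scale along the board's far edge, its inner face the plane x = +61 mm, 14 mm thick, 36 mm high above the plate. Axes as the board's.
- head (a point): Mid point of the foot of the fixed head's inner face, on the plate's top (board x = -7 mm, y = -210 mm). The head is a light wooden block with a metal face across the board's right end, its inner face the plane y = -210 mm, 20 mm thick, 60 mm high above the plate, from x = -75 to +61 mm. Axes as the board's.
- leather_case: Brown leather-covered box with a brass clasp in front, the thing to measure: 71 deep, 115 wide, 85 mm high, 0.3 to 0.6 kg, lid stays shut. Origin at the centre of its underside; x to its back (at +35.5 mm; front at -33 mm, clasp to -35.5), y to its left (sides at +-57.5 mm), z up. It stands loose on the plate between head and jaw, touching none, skewed up to 0.3 rad.
- jaw (a joint): Travel of the jaw along the fence in m: at 0 its right face is at board y = +170 mm; grows as it moves right to the head (face at y = 170 mm - travel); stop at 0.30; starts at 0 to 0.05. About 1.5 N of friction plus light damping; it stays where it is left and cannot turn or lift.
- jaw_face (a point): Centre of the jaw's right face, which meets the case; axes as the board's. The jaw is an upright wooden plate 12 mm thick across the board (x = -58 to +60 mm, 2 to 66 mm above the plate); this point is at x = +1 mm, 34 mm up. Push its free left face; near the fence (x > +40 mm) a saddle with a brass screw, to 72 mm up, runs 60 mm to the left.
- caliper: steel vernier caliper lying flat, 200 mm long, 8 mm high; a bystander, stays where it is. Origin at the centre of its underside.
- weight_0: brass scale weight with a knob, 34 mm across, 52 mm high; a bystander, stays where it is. Origin at the centre of its underside.
- weight_1: smaller brass scale weight, 28 mm across, 42 mm high; a bystander, stays where it is. Origin at the centre of its underside.
- vial_2: brown corked glass vial, 36 mm across, 84 mm high; a bystander, stays where it is. Origin at the centre of its underside.

How it is judged:
By the outcome, as a careful person would: the job done as asked, in the order asked, and still so for the second after the job is handed in, with the robot touching nothing.
It also fails if it takes over 48 s, if anything falls off the work surface, if the arm or the gripper's body presses on something with over 40 N, if the wrist force passes 120 N, or if a joint passes its speed limit or range.

### The arm

A 7-joint arm with a two-finger parallel gripper is mounted at the origin on the work surface; the furniture and walls round the work are solid. World frame = base frame: x ahead of the robot, y to its left, z up, the work surface at z = 0. Lengths are in m, angles in degrees, forces in N, time in s.
With the tool pointing down it reaches from about 0.4 to 0.9 m from the base axis. Payload 5.5 kg.
Tool frame: the origin (TCP) lies on the centre line of the jaws, within the pads' length; the fingertips stand 8 mm ahead of it and the grasp point (between the pads) lies 11 mm behind it (robot.finger_overhang is the z of the fingertips in the tool frame, in m); z points along the fingers, y is the line along which they close (so a half turn about z gives the same grasp; the last joint's range is limited). The gripper opens to 85 mm and grips with 20 to 120 N. Pads are 22 mm wide; open, the fingers measure 114 mm over their backs; the gripper's body (76 mm by 85 mm) begins 54 mm behind the grasp point. The pads swing forward as they close: fully open they stand 13 mm farther back than shut.
Start: joints at [86.471, 28.699, -24.465, 88.831, 12.651, 65.22, -12.049], TCP at [0.207, -0.616, 0.239] pointing down, gripper open.
Joint ranges: [-164.97, 164.97], [-17.58, 116.51], [-87.97, 89.64], [11.32, 138.91], [-80.73, 260.73], [10.89, 115.49], [-147.41, 147.41]. Speed limits (degrees/s): [147.25, 147.25, 180, 180, 180, 180, 180].

### API

Orientations are given as a 3x3 rotation matrix whose columns are the frame's x, y, z axes.
In Python, from plant import robot, camrig, readout gives the robot as it stands (robot), with the cameras (camrig) and the readings (readout).
- The arm moves only by the shell command python3 nudge.py 'ROWS'. ROWS is a JSON object with one list for each field, all of the same length, 1 to 8, a row being the entries at one place: rx, ry, rz (a rotation vector in fractions of the full range, 1 being 120 degrees), tx, ty, tz (the shift in shares of 0.8 m (1.0 is 0.8 m)), finger_gap (the finger opening in m); each row is the pose to reach, as a shift and turn from the pose commanded when the command began, along the tool's axes at that moment; what a row does not reach only later rows make up. A row lasts 1/8 s, in which the tool goes at most 0.0625 m and 10.7 degrees, less where a joint would pass 70% of its speed; a pose out of reach is approached as far as the arm can. The fingers move at their own pace and stop on an object; the grip force is fixed at half the most. Time passes only in rows, so rows that do not move let the fingers close. It prints the time, the measured TCP pose, the force, the opening and the grip force at its end. A shift or turn number past 1, either way, is cut back to 1. Input that does not fit is refused with a message, and nothing moves.
- readout.get_obs(): the state, without advancing time (a new reading comes with each control period).
- camrig.camera(name): name is "scene" or "top" or "wrist"; returns a dict with "frame" (480x640x3 uint8, red, green, blue), "fovy" (degrees; the focal length in pixels is half the picture's height over the tangent of half this angle, whatever the lens; pixels are square), "cx", "cy" (the principal point, pixels), "extrinsics" (4x4, takes a point from camera to world coordinates); the wrist camera has in their place "tool_from_camera" (4x4, takes a point from camera to tool coordinates, whose origin is the TCP and whose axes are the flange's). Camera axes: x right, y up, looking along -z (the intrinsics and any distortion apply to the point x, -y, -z); pixel columns grow to the right and rows downward; lengths in m; the calibration is good to about 2 mm. The wrist camera is an equidistant fisheye: a pixel r from the principal point sees the ray r / f radians off the axis. A picture is of the moment at which its call begins: read the wrist's pose just before it. There is no depth.
- robot.hand_in(): hands the job in; it is judged then, once.
The state is a dict: "time_s": time; "q": joint angles; "qvel": joint speeds; "effort": joint torques, N m; "tcp_pos": TCP position; "tcp_rot": TCP orientation; "wrist_force": force on the tool from outside, world axes, zero at the start; "ft_torque": the same for the moment, N m; "grip_width": finger opening in m; "grip_force": force on a finger pad.
Only numpy, scipy, OpenCV 4.12 (cv2) and the standard library are available. Lean on these libraries where they do the work, as an engineer would, in place of code of your own. Each camera call takes 0.05 s, during which the arm holds its last target. There are 200 camera calls.

## Working session

There is one attempt and no reset: what is moved stays moved. The work goes in short steps, Python scripts to look and compute and a shell command to move; the robot and the scene stay as the last step left them, time stands still between calls to the robot, and variables do not carry over. Pictures are saved under pics/ and viewed, at most 10 in all, crops included, and the job is handed in when it is done.

```bash
ls; mkdir -p pics; cat > a.py <<'E'
from plant import robot, camrig, readout
import cv2,numpy as np,json
for n in ("scene","top"):
    c=camrig.camera(n); cv2.imwrite(f"pics/{n}1.png",c["frame"][:,:,::-1])
    np.savez(f"{n}1.npz",**c)
    print(n,c["fovy"],c["cx"],c["cy"],c["extrinsics"].round(4).tolist(),[k for k in c])
o=readout.get_obs();print(o["time_s"],o["tcp_pos"],np.round(o["tcp_rot"],3).tolist(),o["grip_width"])
E
python3 a.py
```

```text
nudge.py
pics
plant.py
scene 44.02397542958425 312.9932868292059 243.58789391795435 [[0.6082, 0.3664, -0.7041, -0.3722], [-0.7936, 0.2631, -0.5486, -0.8868], [-0.0157, 0.8925, 0.4508, 0.5887], [0.0, 0.0, 0.0, 1.0]] ['frame', 'fovy', 'cx', 'cy', 'extrinsics']
top 43.24649003305104 320.2169386563819 234.6820377653033 [[0.0107, 0.9967, -0.0799, 0.3795], [-0.9998, 0.0092, -0.0182, -0.2591], [-0.0174, 0.0801, 0.9966, 1.2225], [0.0, 0.0, 0.0, 1.0]] ['frame', 'fovy', 'cx', 'cy', 'extrinsics']
0.1 [ 0.20718701 -0.61545503  0.23835092] [[0.948, 0.319, -0.0], [0.319, -0.948, 0.002], [0.0, -0.002, -1.0]] 0.08545553830872336
```

View pics/scene1.png

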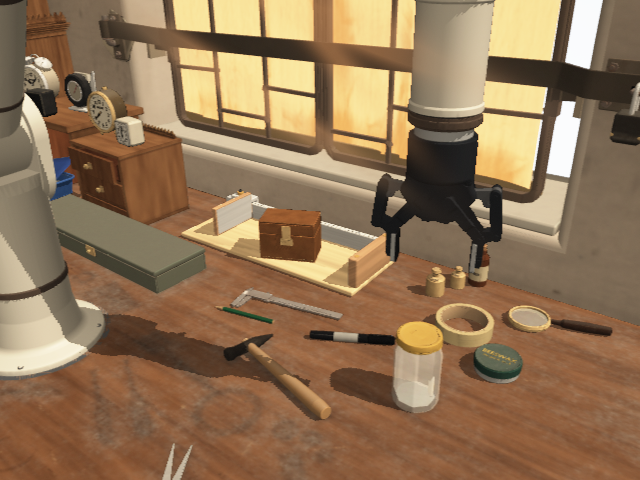

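View pics/top1.png

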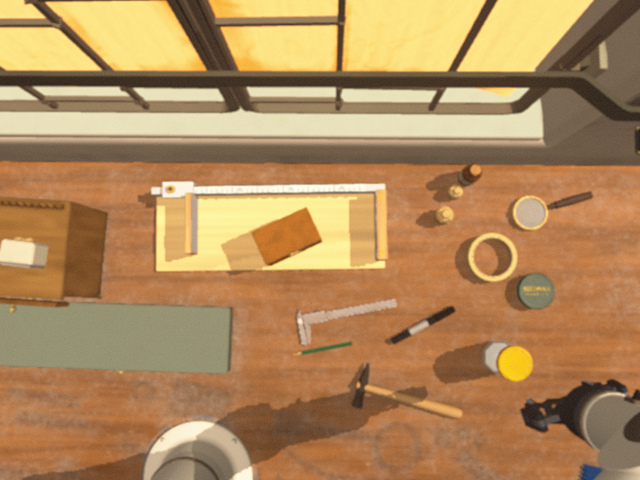

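The scene view shows the case (290,235) on the board between the jaw (232,213) and the head (370,258), with the bar high behind it. In the top view the plate's front corners are at (156,271) and (385,270), the case top at (287,236), the jaw at (191,222), the head at (381,224), and the bystanders are right of and in front of the board.

```bash
cat > h.py <<'E'
import numpy as np,cv2
def ray(c,uv):
    f=240/np.tan(np.radians(float(c["fovy"])/2)); E=c["extrinsics"]
    d=np.array([(uv[0]-c["cx"])/f,-(uv[1]-c["cy"])/f,-1]); return E[:3,3],E[:3,:3]@d
def onz(c,uv,z):
    o,d=ray(c,uv); return (o+d*(z-o[2])/d[2])
def proj(c,p):
    f=240/np.tan(np.radians(float(c["fovy"])/2)); E=c["extrinsics"]
    q=E[:3,:3].T@(np.asarray(p)-E[:3,3]); return np.array([float(c["cx"])+f*q[0]/-q[2],float(c["cy"])-f*q[1]/-q[2]])
def case_top(c,box,z=0.097):
    """case top rectangle in world from the top camera: centre, yaw of its width axis, sizes"""
    x0,y0,x1,y1=box; im=c["frame"][y0:y1,x0:x1]
    h=cv2.cvtColor(im,cv2.COLOR_RGB2HSV)
    m=((h[...,0]<13)&(h[...,1]>150)&(h[...,2]<190)).astype(np.uint8)
    m=cv2.morphologyEx(m,cv2.MORPH_OPEN,np.ones((3,3)))
    cs,_=cv2.findContours(m,cv2.RETR_EXTERNAL,cv2.CHAIN_APPROX_NONE); k=max(cs,key=cv2.contourArea)
    pts=np.array([onz(c,(p[0][0]+x0,p[0][1]+y0),z)[:2] for p in k],np.float32)
    return cv2.minAreaRect(pts*1000), cv2.boxPoints(cv2.minAreaRect(pts*1000))
E
python3 - <<'E'
from h import *
c=dict(np.load("top1.npz"));np.set_printoptions(precision=4,suppress=True)
for n,uv,z in [("FL",(156,271),.012),("FR",(385,270),.012),("fence top L",(205,186.5),.048),("fence inner R",(384,190),.048),("head in top far",(376.5,192),.072),("head in top near",(376.5,258),.072),("jaw R top",(197,253),.078),("jaw L",(186,253),.078),("jaw L far",(186,196),.078)]:
    print(n,onz(c,uv,z))
r,b=case_top(c,(225,195,345,270)); print(r);print(b)
im=c["frame"][150:290,130:410];cv2.imwrite("pics/crop1.png",cv2.resize(im,(800,400),interpolation=cv2.INTER_CUBIC)[:,:,::-1])
E
```

```text
FL [0.4004 0.0917 0.012 ]
FR [ 0.4071 -0.3668  0.012 ]
fence top L [ 0.5666 -0.0101  0.048 ]
fence inner R [ 0.5624 -0.3614  0.048 ]
head in top far [ 0.5547 -0.3449  0.072 ]
head in top near [ 0.4283 -0.3454  0.072 ]
jaw R top [ 0.4342 -0.0046  0.078 ]
jaw L [0.434  0.0164 0.078 ]
jaw L far [0.5431 0.0195 0.078 ]Traceback (most recent call last):
  File "<stdin>", line 5, in <module>
  File "h.py", line 16, in case_top
    cs,_=cv2.findContours(m,cv2.RETR_EXTERNAL,cv2.CHAIN_APPROX_NONE); k=max(cs,key=cv2.contourArea)
                                                                        ~~~^^^^^^^^^^^^^^^^^^^^^^^^
ValueError: max() iterable argument is empty
```

```bash
python3 - <<'E'
from h import *
c=dict(np.load("top1.npz"))
h=cv2.cvtColor(c["frame"],cv2.COLOR_RGB2HSV)
for p in [(287,236),(300,225),(270,250),(245,250),(340,240),(365,240),(220,230),(381,230),(190,230),(178,230)]: print(p,h[p[1],p[0]],c["frame"][p[1],p[0]])
im=c["frame"][150:290,130:410];cv2.imwrite("pics/crop1.png",cv2.resize(im,(800,400),interpolation=cv2.INTER_CUBIC)[:,:,::-1])
E
```

```text
(287, 236) [ 15 198 202] [202 121  45]
(300, 225) [ 15 199 190] [190 116  42]
(270, 250) [ 15 200 201] [201 120  43]
(245, 250) [ 17 137 226] [226 175 105]
(340, 240) [ 25 110 252] [252 233 143]
(365, 240) [ 17 141 217] [217 164  97]
(220, 230) [ 26  97 253] [253 241 157]
(381, 230) [ 19 138 251] [251 202 115]
(190, 230) [ 16 129 240] [240 182 119]
(178, 230) [ 18 131 228] [228 181 111]
```

View pics/crop1.png

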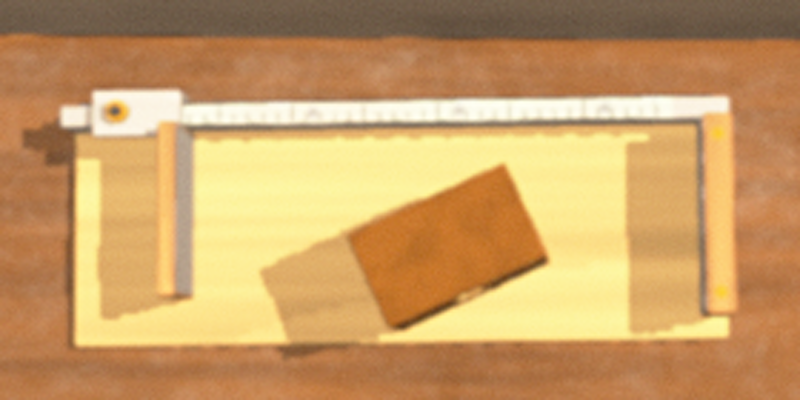

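```bash
sed -i 's/(h\[...,0\]<13)&(h\[...,1\]>150)&(h\[...,2\]<190)/(h[...,0]<19)\&(h[...,1]>170)/' h.py; python3 - <<'E'
from h import *
np.set_printoptions(precision=4,suppress=True)
c=dict(np.load("top1.npz")); g=cv2.cvtColor(c["frame"],cv2.COLOR_RGB2GRAY).astype(float)
h=cv2.cvtColor(c["frame"],cv2.COLOR_RGB2HSV)
# front edge: value/saturation jump scanning columns
def edge(cols,r0,r1,ch,sign):
    P=[]
    for u in cols:
        d=np.diff(ch[r0:r1,u].astype(float))*sign; k=int(d.argmax()); 
        P.append((u,r0+k+.5))
    return np.array(P)
for nm,cols,r0,r1,ch,s,z in [("front",range(165,380,3),262,280,g,-1,.012),("fenceTopInner",range(215,370,3),186,198,h[...,1],1,.048),("fenceTopOuter",range(215,370,3),178,190,h[...,1],-1,.048)]:
    P=edge(cols,r0,r1,ch,s); W=np.array([onz(c,p,z)[:2] for p in P]); a,b=np.polyfit(W[:,1],W[:,0],1)
    r=W[:,0]-a*W[:,1]-b; k=abs(r)<.004; a,b=np.polyfit(W[k,1],W[k,0],1); print(nm,"yaw",-a,"x at y=-.14:",a*-.14+b,k.mean())
for n,uv,z in [("jawR far top",(192,194),.078),("jawR near",(192.3,254),.078),("jawLnear",(185,253),.078),("head in far",(375.9,191),.072),("head in near",(377,258.5),.072),("plate L",(156,260),.012),("plate R",(385,265),.012)]: print(n,onz(c,uv,z))
r,b=case_top(c,(225,195,345,270)); print(r);print(b)
E
```

```text
front yaw 0.023386892103645317 x at y=-.14: 0.40609879848804614 1.0
fenceTopInner yaw 0.02451169872776863 x at y=-.14: 0.5531751421668232 1.0
fenceTopOuter yaw 0.023248352122827283 x at y=-.14: 0.5725968050481205 1.0
jawR far top [0.5471 0.0081 0.078 ]
jawR near [0.4322 0.0043 0.078 ]
jawLnear [0.434  0.0183 0.078 ]
head in far [ 0.5566 -0.3438  0.072 ]
head in near [ 0.4274 -0.3463  0.072 ]
plate L [0.4225 0.0924 0.012 ]
plate R [ 0.4171 -0.3668  0.012 ]
((466.21917724609375, -175.2189483642578), (69.55322265625, 112.27264404296875), 25.376707077026367)
[[ 410.74   -139.4034]
 [ 458.8564 -240.8428]
 [ 521.6984 -211.0345]
 [ 473.5819 -109.5951]]
```

Careful with the scale: shifts go in shares of 0.8 m and turns go in shares of 120 degrees. That gives: -0.366 m is -0.4575, -0.325 m is -0.4063, 17.3 degrees is 0.1442.

```bash
python3 nudge.py '{"rx": [0,0,0,0,0,0,0,0],"ry": [0,0,0,0,0,0,0,0],"rz": [0.025,0.05,0.075,0.1,0.125,0.1442,0.1442,0.1442],"tx": [0.05,0.1,0.15,0.2,0.25,0.3,0.3438,0.3838],"ty": [-0.0563,-0.1125,-0.175,-0.2313,-0.2875,-0.35,-0.4063,-0.4575],"tz": [0,0,0,0,0,0,0,0],"finger_gap": [0.05,0.05,0.05,0.05,0.05,0.05,0.05,0.05]}'; python3 nudge.py '{"rx": [0,0],"ry": [0,0],"rz": [0,0],"tx": [0,0],"ty": [0,0],"tz": [0,0],"finger_gap": [0.05,0.05]}'
cat > s.py <<'E'
from plant import robot, camrig, readout
import numpy as np
np.set_printoptions(precision=4,suppress=True)
o=readout.get_obs();R=np.array(o["tcp_rot"]);print(o["time_s"],o["tcp_pos"],"xang",np.degrees(np.arctan2(R[1,0],R[0,0])),R[:,2],o["wrist_force"],o["grip_width"])
p=np.array([.4965,-.1354]);a=.0237;B=np.array([[np.cos(a),-np.sin(a)],[np.sin(a),np.cos(a)]])
print("board xy",B.T@(np.array(o["tcp_pos"])[:2]-p),"overhang",robot.finger_overhang)
E
python3 s.py
```

```text
time_s: 1.1
tcp_pos: [0.3818, -0.169, 0.2393]
tcp_rot: [[1.0, 0.024, -0.0], [0.024, -1.0, -0.0], [-0.0, 0.0, -1.0]]
wrist_force: [1.0, -0.1, -0.5]
grip_width: 0.0503
grip_force: 0.0
time_s: 1.35
tcp_pos: [0.3813, -0.1715, 0.2392]
tcp_rot: [[1.0, 0.023, -0.0], [0.023, -1.0, -0.0], [-0.0, 0.0, -1.0]]
wrist_force: [0.1, 0.0, 0.0]
grip_width: 0.0501
grip_force: 0.0
1.35 [ 0.3813 -0.1715  0.2392] xang 1.3328198149819197 [-0.0004 -0.0004 -1.    ] [0.1355 0.0276 0.0025] 0.05006488428678344
board xy [-0.116  -0.0334] overhang 0.008
```

To row units: 0.195 m is 0.2438, 0.175 m is 0.2188.

```bash
python3 nudge.py '{"rx": [0,0,0,0,0,0],"ry": [0,0,0,0,0,0],"rz": [0,0,0,0,0,0],"tx": [0,0,0,0,0,0],"ty": [0,0,0,0,0,0],"tz": [0.05,0.1125,0.175,0.2188,0.2438,0.2438],"finger_gap": [0.05,0.05,0.05,0.05,0.05,0.05]}'; python3 - <<'E'
from plant import robot, camrig, readout
import cv2
c=camrig.camera("scene");cv2.imwrite("pics/s2.png",cv2.resize(c["frame"][150:350,150:450],(780,520))[:,:,::-1])
E
python3 s.py
```

```text
time_s: 2.1
tcp_pos: [0.3797, -0.1718, 0.0427]
tcp_rot: [[1.0, 0.021, -0.004], [0.021, -1.0, 0.002], [-0.004, -0.002, -1.0]]
wrist_force: [0.4, -1.5, 0.4]
grip_width: 0.0503
grip_force: 0.0
2.15 [ 0.3807 -0.172   0.0437] xang 1.1995124705248683 [-0.0019  0.0008 -1.    ] [0.6357 0.2902 0.7395] 0.05022684181011552
board xy [-0.1166 -0.0338] overhang 0.008
```

View pics/s2.png

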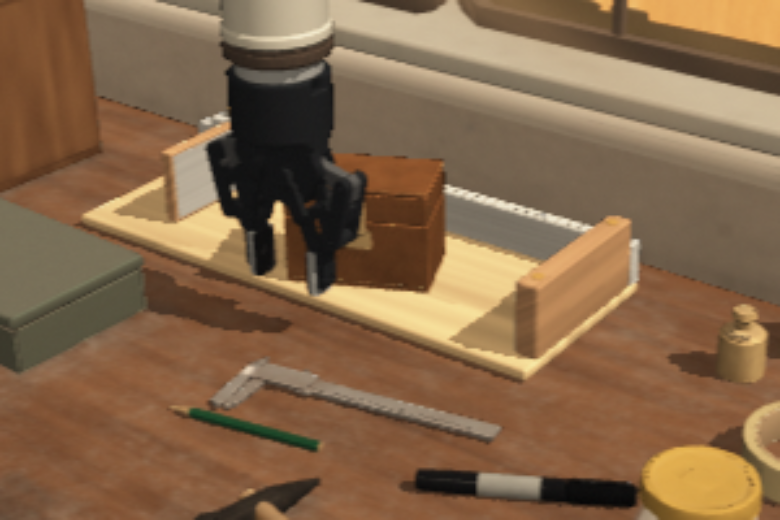

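The fingers stand in front of the case, clear of the caliper, with the left finger near the case's front-left corner. Pushing slowly.

To row units: 0.05 m is 0.0625, 0.044 m is 0.055.

```bash
python3 nudge.py '{"rx": [0,0,0,0,0,0,0,0],"ry": [0,0,0,0,0,0,0,0],"rz": [0,0,0,0,0,0,0,0],"tx": [0.01,0.0175,0.025,0.0325,0.04,0.0475,0.055,0.0625],"ty": [0,0,0,0,0,0,0,0],"tz": [0,0,0,0,0,0,0,0],"finger_gap": [0.05,0.05,0.05,0.05,0.05,0.05,0.05,0.05]}'; python3 - <<'E'
from plant import robot, camrig, readout
import cv2,numpy as np
c=camrig.camera("top");np.savez("top2.npz",**c);cv2.imwrite("pics/t2.png",cv2.resize(c["frame"][150:290,130:410],(800,400))[:,:,::-1])
E
python3 s.py
```

```text
time_s: 3.15
tcp_pos: [0.432, -0.1698, 0.0442]
tcp_rot: [[1.0, 0.023, -0.0], [0.023, -1.0, 0.0], [-0.0, -0.0, -1.0]]
wrist_force: [-1.1, 1.2, -0.1]
grip_width: 0.0502
grip_force: 0.0
3.2 [ 0.4332 -0.1699  0.0445] xang 1.3314241691224962 [ 0.0016  0.0001 -1.    ] [-0.3151  1.3354 -0.0999] 0.049989554560210536
board xy [-0.0641 -0.033 ] overhang 0.008
```

View pics/t2.png

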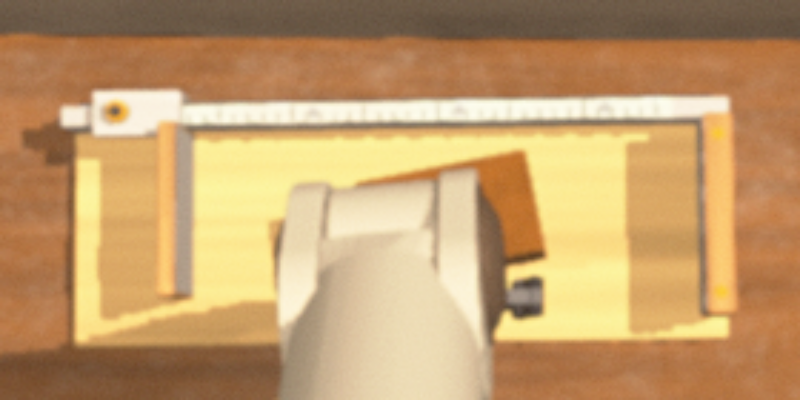

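The case has turned to roughly half its skew, with its back-right corner at (525,150), still clear of the fence. Continuing.

To row units: 0.038 m is 0.0475, 0.035 m is 0.0438.

```bash
python3 nudge.py '{"rx": [0,0,0,0,0,0,0,0],"ry": [0,0,0,0,0,0,0,0],"rz": [0,0,0,0,0,0,0,0],"tx": [0.0063,0.0125,0.0188,0.025,0.0313,0.0375,0.0438,0.0475],"ty": [0,0,0,0,0,0,0,0],"tz": [0,0,0,0,0,0,0,0],"finger_gap": [0.05,0.05,0.05,0.05,0.05,0.05,0.05,0.05]}';python3 s.py; python3 nudge.py '{"rx": [0,0,0],"ry": [0,0,0],"rz": [0,0,0],"tx": [0.0038,0.0063,0.0075],"ty": [0,0,0],"tz": [0,0,0],"finger_gap": [0.05,0.05,0.05]}'; python3 s.py
```

```text
time_s: 4.2
tcp_pos: [0.4699, -0.1693, 0.0444]
tcp_rot: [[1.0, 0.023, 0.0], [0.023, -1.0, -0.0], [0.0, 0.0, -1.0]]
wrist_force: [-2.6, -0.2, 0.8]
grip_width: 0.0501
grip_force: 0.0
4.2 [ 0.4699 -0.1693  0.0444] xang 1.3039479304568822 [ 0.0001 -0.0002 -1.    ] [-2.5563 -0.1724  0.8333] 0.05013725463871116
board xy [-0.0274 -0.0332] overhang 0.008
time_s: 4.58
tcp_pos: [0.4757, -0.169, 0.0443]
tcp_rot: [[1.0, 0.023, 0.0], [0.023, -1.0, -0.0], [0.0, 0.0, -1.0]]
wrist_force: [-1.9, -0.4, 0.7]
grip_width: 0.0499
grip_force: 0.0
4.575 [ 0.4757 -0.169   0.0443] xang 1.3141945155829828 [ 0. -0. -1.] [-1.9169 -0.3997  0.718 ] 0.04989446968684592
board xy [-0.0216 -0.0331] overhang 0.008
```

To row units: 0.003 m is 0.0038, 0.002 m is 0.0025.

```bash
python3 nudge.py '{"rx": [0,0],"ry": [0,0],"rz": [0,0],"tx": [0.0025,0.0038],"ty": [0,0],"tz": [0,0],"finger_gap": [0.05,0.05]}'; python3 nudge.py '{"rx": [0,0],"ry": [0,0],"rz": [0,0],"tx": [0.0013,0.0025],"ty": [0,0],"tz": [0,0],"finger_gap": [0.05,0.05]}';python3 nudge.py '{"rx": [0,0],"ry": [0,0],"rz": [0,0],"tx": [0.0013,0.0025],"ty": [0,0],"tz": [0,0],"finger_gap": [0.05,0.05]}'
```

```text
time_s: 4.82
tcp_pos: [0.4762, -0.1691, 0.0438]
tcp_rot: [[1.0, 0.023, -0.005], [0.023, -1.0, -0.0], [-0.005, 0.0, -1.0]]
wrist_force: [-9.0, -0.4, 3.1]
grip_width: 0.0499
grip_force: 0.0
time_s: 5.08
tcp_pos: [0.4761, -0.1691, 0.0434]
tcp_rot: [[1.0, 0.022, -0.009], [0.022, -1.0, -0.0], [-0.009, 0.0, -1.0]]
wrist_force: [-13.5, -1.0, 9.0]
grip_width: 0.0501
grip_force: 0.0
time_s: 5.32
tcp_pos: [0.4758, -0.1692, 0.0431]
tcp_rot: [[1.0, 0.022, -0.013], [0.022, -1.0, -0.0], [-0.013, 0.0, -1.0]]
wrist_force: [-19.6, -0.2, 13.4]
grip_width: 0.0502
grip_force: 0.0
```

Back is on the fence (force rising, no travel). Back off and lift, then look.

To row units: -0.13 m is -0.1625, -0.1 m is -0.125.

```bash
python3 nudge.py '{"rx": [0,0,0,0,0,0,0,0],"ry": [0,0,0,0,0,0,0,0],"rz": [0,0,0,0,0,0,0,0],"tx": [-0.0125,-0.0375,-0.0625,-0.075,-0.1,-0.125,-0.125,-0.125],"ty": [0,0,0,0,0,0,-0.0625,-0.1],"tz": [0,0,0,-0.0375,-0.1,-0.1625,-0.1625,-0.1625],"finger_gap": [0.05,0.05,0.05,0.05,0.05,0.05,0.03,0.03]}'; python3 nudge.py '{"rx": [0,0,0],"ry": [0,0,0],"rz": [0,0,0],"tx": [0,0,0],"ty": [-0.075,-0.15,-0.15],"tz": [0,0,0],"finger_gap": [0.03,0.03,0.03]}'; python3 s.py; python3 - <<'E'
from h import *
from plant import robot, camrig, readout
c=camrig.camera("top");np.savez("top3.npz",**c);cv2.imwrite("pics/t3.png",cv2.resize(c["frame"][150:290,130:410],(800,400))[:,:,::-1])
r,b=case_top(c,(210,195,345,270)); print(r);print(b)
E
```

```text
time_s: 6.32
tcp_pos: [0.3821, -0.0904, 0.1756]
tcp_rot: [[1.0, 0.022, 0.005], [0.022, -1.0, -0.002], [0.005, 0.002, -1.0]]
wrist_force: [0.3, 1.2, 0.4]
grip_width: 0.0306
grip_force: 0.0
time_s: 6.7
tcp_pos: [0.3791, 0.0334, 0.1752]
tcp_rot: [[0.999, 0.032, 0.004], [0.032, -0.999, 0.001], [0.004, -0.001, -1.0]]
wrist_force: [0.5, -1.1, 0.2]
grip_width: 0.03
grip_force: 0.0
6.7 [0.3791 0.0334 0.1752] xang 1.838664694020921 [ 0.0041  0.001  -1.    ] [ 0.4817 -1.0762  0.2197] 0.030040146999150325
board xy [-0.1134  0.1715] overhang 0.008
((514.6637573242188, -179.37692260742188), (58.460060119628906, 112.83531951904297), 0.4642820656299591)
[[ 484.97754  -123.197975]
 [ 485.89185  -236.02959 ]
 [ 544.35     -235.55588 ]
 [ 543.43567  -122.72426 ]]
```

View pics/t3.png

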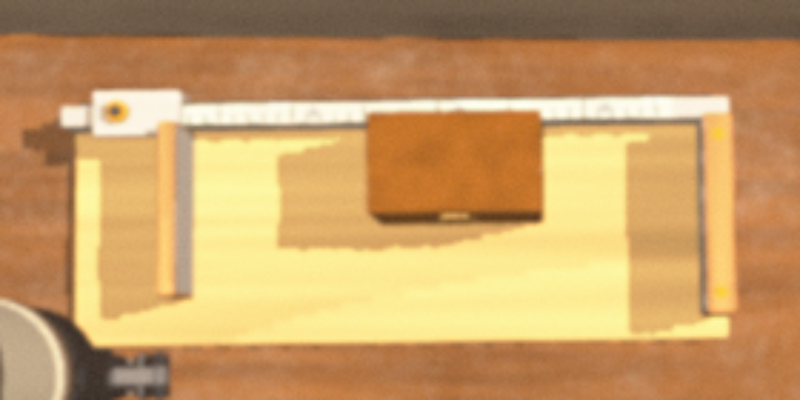

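Case is squared on the fence at (370–542, 112–217); the jaw (191) and head (700) are untouched. I'll turn the hand 90° so that two fingers push on its left side.

```bash
python3 -c "
from plant import robot, camrig, readout
print(readout.get_obs()['q'])"; python3 s.py
```

```text
[  39.78482566    8.04439325  -50.95907261  128.04476324    8.57629753
   47.01941207 -105.09511025]
6.75 [0.379  0.0309 0.1749] xang 1.65346503807177 [ 0.003   0.0002 -1.    ] [-0.1519 -0.4959 -0.4613] 0.030146879484038908
board xy [-0.1136  0.1691] overhang 0.008
```

To row units: 0.131 m is 0.1638, 0.11 m is 0.1375, 80 degrees is 0.6667.

```bash
python3 nudge.py '{"rx": [0,0,0,0,0,0,0,0],"ry": [0,0,0,0,0,0,0,0],"rz": [0.0833,0.1667,0.25,0.3333,0.4167,0.5,0.5833,0.6667],"tx": [0.0188,0.0375,0.0625,0.0875,0.1125,0.1375,0.1638,0.1638],"ty": [0.0125,0.0313,0.05,0.0688,0.0875,0.1063,0.125,0.13],"tz": [0,0,0,0,0,0,0,0],"finger_gap": [0.03,0.03,0.03,0.03,0.03,0.03,0.03,0.03]}';  python3 nudge.py '{"rx": [0,0,0],"ry": [0,0,0],"rz": [0.0833,0.0833,0.0833],"tx": [0,0,0],"ty": [0,0,0],"tz": [0,0,0],"finger_gap": [0.03,0.03,0.03]}'; python3 s.py;python3 -c "
from plant import robot, camrig, readout
print(readout.get_obs()['q'])"
```

```text
time_s: 7.75
tcp_pos: [0.5045, -0.0703, 0.1694]
tcp_rot: [[0.372, -0.928, -0.016], [-0.928, -0.372, 0.005], [-0.011, 0.012, -1.0]]
wrist_force: [-0.0, -0.3, -1.1]
grip_width: 0.0301
grip_force: 0.0
time_s: 8.12
tcp_pos: [0.5038, -0.0682, 0.1691]
tcp_rot: [[0.212, -0.977, -0.017], [-0.977, -0.212, 0.004], [-0.008, 0.016, -1.0]]
wrist_force: [-0.5, -0.0, 0.6]
grip_width: 0.0302
grip_force: 0.0
8.125 [ 0.5038 -0.0682  0.1691] xang -77.75315350297849 [-0.017   0.0044 -0.9998] [-0.4639 -0.0372  0.6225] 0.03020884461245425
board xy [0.0089 0.067 ] overhang 0.008
[ -27.30814304   21.65028696   39.06848974  113.64803098  -17.37699724
   51.5635268  -146.77426534]
```

To row units: -40 degrees is -0.3333.

```bash
python3 nudge.py '{"rx": [0,0,0,0],"ry": [0,0,0,0],"rz": [-0.0833,-0.1667,-0.25,-0.3333],"tx": [0,0,0,0],"ty": [0,0,0,0],"tz": [0,0,0,0],"finger_gap": [0,0,0,0]}'; python3 s.py;python3 -c "
from plant import robot, camrig, readout
print(readout.get_obs()['q'])"
```

```text
time_s: 8.62
tcp_pos: [0.5035, -0.0686, 0.1692]
tcp_rot: [[0.794, -0.608, -0.017], [-0.608, -0.794, 0.007], [-0.017, 0.005, -1.0]]
wrist_force: [-1.3, 0.4, 0.6]
grip_width: -0.0001
grip_force: 0.0
8.625 [ 0.5035 -0.0686  0.1692] xang -37.45321602414383 [-0.0168  0.0068 -0.9998] [-1.2521  0.3809  0.6402] -0.00012911404638400753
board xy [0.0086 0.0667] overhang 0.008
[ -19.75473077   19.87234086   29.66402917  113.45677892  -12.8471675
   50.84503029 -110.66115516]
```

To row units: -80 degrees is -0.6667.

```bash
python3 nudge.py '{"rx": [0,0,0,0,0,0,0,0],"ry": [0,0,0,0,0,0,0,0],"rz": [-0.0833,-0.1667,-0.25,-0.3333,-0.4167,-0.5,-0.5833,-0.6667],"tx": [0,0,0,0,0,0,0,0],"ty": [0,0,0,0,0,0,0,0],"tz": [0,0,0,0,0,0,0,0],"finger_gap": [0.03,0.03,0.03,0.03,0.03,0.03,0.03,0.03]}'; python3 nudge.py '{"rx": [0,0,0,0,0,0],"ry": [0,0,0,0,0,0],"rz": [-0.0833,-0.1667,-0.25,-0.3333,-0.4083,-0.4083],"tx": [0,0,0,0,0,0],"ty": [0,0,0,0,0,0],"tz": [0,0,0,0,0,0],"finger_gap": [0.03,0.03,0.03,0.03,0.03,0.03]}';python3 s.py;python3 -c "
from plant import robot, camrig, readout
print(readout.get_obs()['q'])"
```

```text
time_s: 9.62
tcp_pos: [0.5036, -0.0687, 0.1694]
tcp_rot: [[0.737, 0.676, -0.016], [0.676, -0.737, 0.007], [-0.008, -0.016, -1.0]]
wrist_force: [-0.2, -0.5, -1.0]
grip_width: 0.0298
grip_force: 0.0
time_s: 10.38
tcp_pos: [0.5036, -0.0686, 0.1694]
tcp_rot: [[-0.019, 1.0, -0.016], [1.0, 0.019, 0.007], [0.007, -0.016, -1.0]]
wrist_force: [-0.6, -0.3, -0.2]
grip_width: 0.0299
grip_force: 0.0
10.375 [ 0.5036 -0.0686  0.1694] xang 91.09371842416009 [-0.0164  0.0068 -0.9998] [-0.604  -0.2882 -0.2077] 0.0298878626697231
board xy [0.0086 0.0666] overhang 0.008
[  1.09617868  18.02743824   4.54821922 112.7765012   -2.21867226
  50.24359924   7.96476916]
```

To row units: 0.125 m is 0.1563, 0.1 m is 0.125, -0.9 degrees is -0.0075.

```bash
python3 nudge.py '{"rx": [-0.0042,-0.0075,-0.0075,-0.0075,-0.0075],"ry": [-0.0017,-0.0033,-0.0033,-0.0033,-0.0033],"rz": [-0.0017,-0.0025,-0.0025,-0.0025,-0.0025],"tx": [0,0,0,0,0],"ty": [0.0063,0.0113,0.0113,0.0113,0.0113],"tz": [0.0375,0.0813,0.125,0.1563,0.1563],"finger_gap": [0.03,0.03,0.03,0.03,0.03]}';python3 s.py; python3 nudge.py '{"rx": [0,0,0,0,0,0],"ry": [0,0,0,0,0,0],"rz": [0,0,0,0,0,0],"tx": [-0.0188,-0.0375,-0.0463,-0.055,-0.0625,-0.0713],"ty": [0,0,0,0,0,0],"tz": [0,0,0,0,0,0],"finger_gap": [0.03,0.03,0.03,0.03,0.03,0.03]}'; python3 s.py
```

```text
time_s: 11.0
tcp_pos: [0.5085, -0.0666, 0.0424]
tcp_rot: [[-0.024, 1.0, -0.006], [1.0, 0.024, 0.001], [0.001, -0.006, -1.0]]
wrist_force: [-0.9, -0.3, -0.4]
grip_width: 0.03
grip_force: 0.0
11.0 [ 0.5085 -0.0666  0.0424] xang 91.35122222392036 [-0.0055  0.0006 -1.    ] [-0.8845 -0.2727 -0.3803] 0.02998550324885751
board xy [0.0136 0.0685] overhang 0.008
time_s: 11.75
tcp_pos: [0.5119, -0.1226, 0.044]
tcp_rot: [[-0.028, 1.0, -0.002], [1.0, 0.028, 0.001], [0.001, -0.002, -1.0]]
wrist_force: [0.6, 2.8, 2.1]
grip_width: 0.0299
grip_force: 0.0
11.75 [ 0.5119 -0.1226  0.044 ] xang 91.59772255493019 [-0.0017  0.0009 -1.    ] [0.6026 2.8056 2.0804] 0.02992303067160526
board xy [0.0157 0.0125] overhang 0.008
```

To row units: -0.055 m is -0.0688, -0.048 m is -0.06.

```bash
python3 nudge.py '{"rx": [0,0,0,0,0,0,0,0],"ry": [0,0,0,0,0,0,0,0],"rz": [0,0,0,0,0,0,0,0],"tx": [-0.0075,-0.0163,-0.025,-0.0338,-0.0425,-0.0513,-0.06,-0.0688],"ty": [0,0,0,0,0,0,0,0],"tz": [0,0,0,0,0,0,0,0],"finger_gap": [0.03,0.03,0.03,0.03,0.03,0.03,0.03,0.03]}'; python3 nudge.py '{"rx": [0,0,0,0,0,0],"ry": [0,0,0,0,0,0],"rz": [0,0,0,0,0,0],"tx": [-0.0075,-0.015,-0.0225,-0.03,-0.035,-0.04],"ty": [0,0,0,0,0,0],"tz": [0,0,0,0,0,0],"finger_gap": [0.03,0.03,0.03,0.03,0.03,0.03]}'; python3 s.py; python3 nudge.py '{"rx": [0,0],"ry": [0,0],"rz": [0,0],"tx": [-0.0038,-0.0075],"ty": [0,0],"tz": [0,0],"finger_gap": [0.03,0.03]}'
```

```text
time_s: 12.75
tcp_pos: [0.5132, -0.1786, 0.0439]
tcp_rot: [[-0.027, 1.0, -0.002], [1.0, 0.027, 0.0], [0.0, -0.002, -1.0]]
wrist_force: [0.6, 3.9, 2.9]
grip_width: 0.03
grip_force: 0.0
time_s: 13.5
tcp_pos: [0.514, -0.2103, 0.0439]
tcp_rot: [[-0.027, 1.0, -0.002], [1.0, 0.027, 0.0], [0.0, -0.002, -1.0]]
wrist_force: [-0.7, 4.0, 3.3]
grip_width: 0.0298
grip_force: 0.0
13.5 [ 0.514  -0.2103  0.0439] xang 91.52207344058928 [-0.0019  0.0003 -1.    ] [-0.7205  4.0162  3.3179] 0.029837988912147458
board xy [ 0.0157 -0.0753] overhang 0.008
time_s: 13.75
tcp_pos: [0.5141, -0.2136, 0.0438]
tcp_rot: [[-0.028, 1.0, -0.003], [1.0, 0.028, 0.003], [0.004, -0.003, -1.0]]
wrist_force: [-1.0, 14.1, 10.0]
grip_width: 0.0301
grip_force: 0.0
```

To row units: -0.002 m is -0.0025.

```bash
python3 nudge.py '{"rx": [0,0],"ry": [0,0],"rz": [0,0],"tx": [-0.0025,-0.0025],"ty": [0,0],"tz": [0,0],"finger_gap": [0.03,0.03]}'; python3 nudge.py '{"rx": [0,0,0,0,0,0,0,0],"ry": [0,0,0,0,0,0,0,0],"rz": [0,0,0,0,0,0,0,0],"tx": [0.01,0.0313,0.05,0.075,0.075,0.075,0.125,0.1875],"ty": [0,0,0,0,-0.0625,-0.125,-0.175,-0.175],"tz": [0,0,-0.0375,-0.1,-0.15,-0.15,-0.15,-0.15],"finger_gap": [0.03,0.03,0.03,0,0,0,0,0]}'; python3 nudge.py '{"rx": [0,0,0,0],"ry": [0,0,0,0],"rz": [0,0,0,0],"tx": [0.075,0.15,0.2125,0.2125],"ty": [0,0,0,0],"tz": [0,0,0,0],"finger_gap": [0,0,0,0]}';python3 s.py; cat > look.py <<'E'
import sys
from h import *
from plant import robot, camrig, readout
n=sys.argv[1]
c=camrig.camera("top");np.savez(n+".npz",**c);cv2.imwrite(f"pics/{n}.png",cv2.resize(c["frame"][150:290,130:410],(800,400),interpolation=cv2.INTER_CUBIC)[:,:,::-1])
h=cv2.cvtColor(c["frame"],cv2.COLOR_RGB2HSV)
m=(h[...,0]<19)&(h[...,1]>170)
P=[]
for u in range(300,370,2):   # front edge of the case top
    rows=np.where(m[192:240,u])[0]
    if len(rows): P.append(onz(c,(u,192+rows.max()+.5),.097)[:2])
P=np.array(P)
if len(P)>5:
    P=P[P[:,1]<-.23];a,b=np.polyfit(P[:,1],P[:,0],1);print("front yaw",-a,"board .0237; x",a*-.28+b)
E
python3 look.py t4
```

```text
time_s: 14.0
tcp_pos: [0.514, -0.2135, 0.0438]
tcp_rot: [[-0.029, 1.0, -0.004], [1.0, 0.029, 0.006], [0.006, -0.004, -1.0]]
wrist_force: [-2.2, 14.0, 9.3]
grip_width: 0.0301
grip_force: 0.0
time_s: 15.0
tcp_pos: [0.367, -0.0723, 0.1638]
tcp_rot: [[-0.021, 1.0, -0.003], [1.0, 0.021, -0.0], [-0.0, -0.003, -1.0]]
wrist_force: [1.1, 0.9, 0.6]
grip_width: 0.0002
grip_force: 0.0
time_s: 15.5
tcp_pos: [0.3658, 0.1014, 0.1644]
tcp_rot: [[-0.033, 0.999, -0.001], [0.999, 0.033, 0.001], [0.001, -0.0, -1.0]]
wrist_force: [0.6, -1.6, 0.7]
grip_width: -0.0
grip_force: 0.0
15.5 [0.3658 0.1014 0.1644] xang 91.91683484833214 [-0.0005  0.0011 -1.    ] [ 0.563  -1.5515  0.7173] -9.730450994665514e-06
board xy [-0.125   0.2399] overhang 0.008
front yaw 0.0061050462206093834 board .0237; x 0.48875840497805473
```

View pics/t4.png

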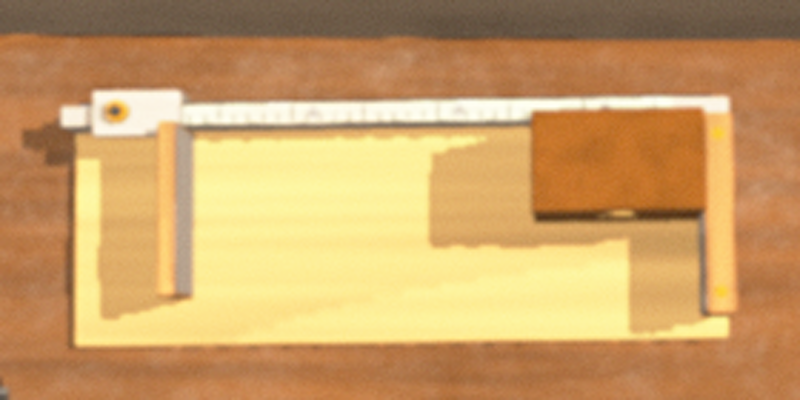

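Case now lies at (532–705, 108–215), right side at the head's face and back at the fence. Check its squareness with subpixel edges.

```bash
python3 - <<'E'
from h import *
for n,c0,c1 in (("top3",264,316),("t4",322,372)):
    c=dict(np.load(n+".npz")); h=cv2.cvtColor(c["frame"],cv2.COLOR_RGB2HSV).astype(float);r=c["frame"][...,0].astype(float)
    def fit(ch,th,r0,r1,z):
        P=[]
        for u in range(c0,c1):
            v=ch[r0:r1,u]-th; k=np.where(np.sign(v[:-1])!=np.sign(v[1:]))[0]
            if len(k): k=k[0]; P.append(onz(c,(u,r0+k+v[k]/(v[k]-v[k+1])),z)[:2])
        P=np.array(P)
        for _ in range(3):
            a,b=np.polyfit(P[:,1],P[:,0],1); e=abs(P[:,0]-a*P[:,1]-b); P=P[e<max(.0012,2*e.std())]
        return round(-a,4),round(a*P[:,1].mean()+b,4),round(P[:,1].mean(),4),len(P)
    print(n,"back",fit(h[...,1],110,183,196,.097),"front",fit(r,140,215,232,.097))
c=dict(np.load("t4.npz"));h=cv2.cvtColor(c["frame"],cv2.COLOR_RGB2HSV).astype(float)
P=[]
for v in range(193,222):
    s=h[v,305:330,1]-170;k=np.where((s[:-1]<0)&(s[1:]>=0))[0]
    if len(k):k=k[0];P.append(onz(c,(305+k+s[k]/(s[k]-s[k+1]),v),.097)[:2])
P=np.array(P);a,b=np.polyfit(P[:,0],P[:,1],1);print("left side yaw",a,"y",P[:,1].mean(),"x",P[:,0].mean())
E
```

```text
top3 back (np.float64(0.0189), np.float64(0.5658), np.float64(-0.1797), 52) front (np.float64(0.0232), np.float64(0.4894), np.float64(-0.1811), 41)
t4 back (np.float64(0.024), np.float64(0.5588), np.float64(-0.3028), 33) front (np.float64(0.0313), np.float64(0.4919), np.float64(-0.2873), 40)
left side yaw 0.022043734195919547 y -0.2299620358324979 x 0.5216625523629156
```

Flush and square within ~0.4°. Now the jaw.

To row units: 0.125 m is 0.1563, 0.12 m is 0.15.

```bash
python3 nudge.py '{"rx": [0,0,0,0,0,0,0],"ry": [0,0,0,0,0,0,0],"rz": [0,0,0,0,0,0,0],"tx": [-0.025,-0.0563,-0.0563,-0.0563,-0.0563,-0.0563,-0.0563],"ty": [0.05,0.1,0.1563,0.1563,0.1563,0.1563,0.1563],"tz": [0,0,0,0.05,0.1,0.15,0.15],"finger_gap": [0,0,0,0,0,0,0]}'; python3 s.py
```

```text
time_s: 16.42
tcp_pos: [0.4887, 0.0538, 0.0413]
tcp_rot: [[-0.024, 1.0, -0.009], [1.0, 0.024, -0.002], [-0.002, -0.009, -1.0]]
wrist_force: [0.2, -0.3, -0.3]
grip_width: -0.0001
grip_force: 0.0
16.425 [0.4887 0.0538 0.0413] xang 91.38832343578048 [-0.009  -0.0021 -1.    ] [ 0.2488 -0.3232 -0.2785] -0.00014782507185073164
board xy [-0.0033  0.1894] overhang 0.008
```

To row units: -0.064 m is -0.08, -0.012 m is -0.015.

```bash
python3 nudge.py '{"rx": [0,0,0,0,0,0,0,0],"ry": [0,0,0,0,0,0,0,0],"rz": [0,0,0,0,0,0,0,0],"tx": [-0.015,-0.025,-0.0325,-0.0413,-0.05,-0.06,-0.07,-0.08],"ty": [0,0,0,0,0,0,0,0],"tz": [0,0,0,0,0,0,0,0],"finger_gap": [0,0,0,0,0,0,0,0]}'; python3 s.py;  python3 nudge.py '{"rx": [0,0,0,0,0,0,0,0],"ry": [0,0,0,0,0,0,0,0],"rz": [0,0,0,0,0,0,0,0],"tx": [-0.01,-0.02,-0.03,-0.04,-0.05,-0.06,-0.07,-0.08],"ty": [0,0,0,0,0,0,0,0],"tz": [0,0,0,0,0,0,0,0],"finger_gap": [0,0,0,0,0,0,0,0]}'; python3 nudge.py '{"rx": [0,0,0,0,0,0,0,0],"ry": [0,0,0,0,0,0,0,0],"rz": [0,0,0,0,0,0,0,0],"tx": [-0.01,-0.02,-0.03,-0.04,-0.05,-0.06,-0.07,-0.08],"ty": [0,0,0,0,0,0,0,0],"tz": [0,0,0,0,0,0,0,0],"finger_gap": [0,0,0,0,0,0,0,0]}';python3 s.py
```

```text
time_s: 17.42
tcp_pos: [0.4941, -0.0082, 0.0442]
tcp_rot: [[-0.027, 1.0, -0.001], [1.0, 0.027, 0.0], [0.0, -0.001, -1.0]]
wrist_force: [0.1, 1.2, 4.9]
grip_width: 0.0003
grip_force: 0.0
17.425 [ 0.4941 -0.0082  0.0442] xang 91.52398131451413 [-0.001   0.0002 -1.    ] [0.1099 1.2103 4.928 ] 0.00026592941210787656
board xy [0.0006 0.1273] overhang 0.008
time_s: 18.42
tcp_pos: [0.4956, -0.0721, 0.0441]
tcp_rot: [[-0.027, 1.0, -0.001], [1.0, 0.027, 0.0], [0.0, -0.001, -1.0]]
wrist_force: [1.3, 2.1, 5.8]
grip_width: 0.0001
grip_force: 0.0
time_s: 19.42
tcp_pos: [0.4971, -0.136, 0.044]
tcp_rot: [[-0.027, 1.0, -0.002], [1.0, 0.027, 0.0], [0.0, -0.002, -1.0]]
wrist_force: [0.6, 1.7, 5.6]
grip_width: 0.0002
grip_force: 0.0
19.425 [ 0.4971 -0.136   0.044 ] xang 91.52804496935045 [-0.0016  0.0002 -1.    ] [0.6127 1.742  5.6155] 0.000247479235284937
board xy [ 0.0006 -0.0006] overhang 0.008
```

Careful with the scale: shifts go in shares of 0.8 m and turns go in shares of 120 degrees. That gives: -0.057 m is -0.0713, -0.054 m is -0.0675.

```bash
python3 nudge.py '{"rx": [0,0,0,0,0,0,0,0],"ry": [0,0,0,0,0,0,0,0],"rz": [0,0,0,0,0,0,0,0],"tx": [-0.01,-0.02,-0.03,-0.04,-0.05,-0.06,-0.0675,-0.0713],"ty": [0,0,0,0,0,0,0,0],"tz": [0,0,0,0,0,0,0,0],"finger_gap": [0,0,0,0,0,0,0,0]}'; python3 nudge.py '{"rx": [0,0,0],"ry": [0,0,0],"rz": [0,0,0],"tx": [-0.0025,-0.005,-0.0075],"ty": [0,0,0],"tz": [0,0,0],"finger_gap": [0,0,0]}';  python3 nudge.py '{"rx": [0,0],"ry": [0,0],"rz": [0,0],"tx": [-0.0025,-0.0038],"ty": [0,0],"tz": [0,0],"finger_gap": [0,0]}';python3 s.py
```

```text
time_s: 20.42
tcp_pos: [0.4985, -0.1933, 0.044]
tcp_rot: [[-0.026, 1.0, -0.002], [1.0, 0.026, 0.0], [0.0, -0.002, -1.0]]
wrist_force: [0.5, 1.0, 5.4]
grip_width: -0.0002
grip_force: 0.0
time_s: 20.8
tcp_pos: [0.4986, -0.1989, 0.044]
tcp_rot: [[-0.027, 1.0, -0.002], [1.0, 0.027, 0.0], [0.0, -0.002, -1.0]]
wrist_force: [0.9, 3.1, 5.8]
grip_width: 0.0001
grip_force: 0.0
time_s: 21.05
tcp_pos: [0.4987, -0.202, 0.0441]
tcp_rot: [[-0.026, 1.0, -0.002], [1.0, 0.026, 0.0], [0.0, -0.002, -1.0]]
wrist_force: [0.9, 1.2, 5.3]
grip_width: -0.0001
grip_force: 0.0
21.05 [ 0.4987 -0.202   0.0441] xang 91.51630199905706 [-0.0018  0.0001 -1.    ] [0.8591 1.2469 5.317 ] -0.00010605061637102653
board xy [ 0.0006 -0.0666] overhang 0.008
```

```bash
for i in 1; do python3 nudge.py '{"rx": [0,0],"ry": [0,0],"rz": [0,0],"tx": [-0.0013,-0.0025],"ty": [0,0],"tz": [0,0],"finger_gap": [0,0]}'; done;  python3 nudge.py '{"rx": [0,0],"ry": [0,0],"rz": [0,0],"tx": [-0.0013,-0.0025],"ty": [0,0],"tz": [0,0],"finger_gap": [0,0]}'
```

```text
time_s: 21.3
tcp_pos: [0.4987, -0.2033, 0.044]
tcp_rot: [[-0.027, 1.0, -0.002], [1.0, 0.027, 0.001], [0.001, -0.002, -1.0]]
wrist_force: [-0.1, 4.9, 7.2]
grip_width: 0.0002
grip_force: 0.0
time_s: 21.55
tcp_pos: [0.4986, -0.2033, 0.044]
tcp_rot: [[-0.028, 1.0, -0.003], [1.0, 0.028, 0.003], [0.003, -0.003, -1.0]]
wrist_force: [-0.1, 8.2, 10.5]
grip_width: -0.0
grip_force: 0.0
```

To row units: 0.21 m is 0.2625, 0.16 m is 0.2.

```bash
python3 nudge.py '{"rx": [0,0,0,0,0,0,0,0],"ry": [0,0,0,0,0,0,0,0],"rz": [0,0,0,0,0,0,0,0],"tx": [0.0075,0.0313,0.0563,0.075,0.1,0.1375,0.2,0.2625],"ty": [0,0,0,0,-0.05,-0.1,-0.15,-0.1625],"tz": [0,0,-0.025,-0.0875,-0.15,-0.15,-0.15,-0.15],"finger_gap": [0,0,0,0,0,0,0,0]}'; python3 nudge.py '{"rx": [0,0,0],"ry": [0,0,0],"rz": [0,0,0],"tx": [0.0625,0.1,0.1],"ty": [0,0,0],"tz": [0,0,0],"finger_gap": [0,0,0]}'; python3 s.py; python3 look.py t5; python3 - <<'E'
from h import *
from plant import robot, camrig, readout
c=camrig.camera("scene");a=cv2.resize(c["frame"][170:300,170:410],(800,433),interpolation=cv2.INTER_CUBIC)
t=cv2.imread("pics/t5.png")[80:240,300:760][:,:,::-1]; t=cv2.resize(t,(480,167))
o=np.zeros((600,800,3),np.uint8);o[:433]=a;o[433:600,:480]=t;cv2.imwrite("pics/f.png",o[:,:,::-1])
E
```

```text
time_s: 22.55
tcp_pos: [0.3595, 0.0018, 0.1634]
tcp_rot: [[-0.025, 1.0, -0.005], [1.0, 0.025, -0.001], [-0.001, -0.005, -1.0]]
wrist_force: [1.4, -0.1, -0.2]
grip_width: 0.0002
grip_force: 0.0
time_s: 22.92
tcp_pos: [0.3601, 0.0831, 0.1638]
tcp_rot: [[-0.032, 0.999, -0.003], [0.999, 0.032, 0.0], [0.0, -0.003, -1.0]]
wrist_force: [-0.3, -0.1, -0.8]
grip_width: -0.0003
grip_force: 0.0
22.925 [0.3601 0.0831 0.1638] xang 91.8394725003645 [-0.0031  0.0002 -1.    ] [-0.3459 -0.1114 -0.7842] -0.0003417724658958604
board xy [-0.1312  0.2217] overhang 0.008
front yaw 0.008921121141936664 board .0237; x 0.48903876961679227
```

View pics/f.png

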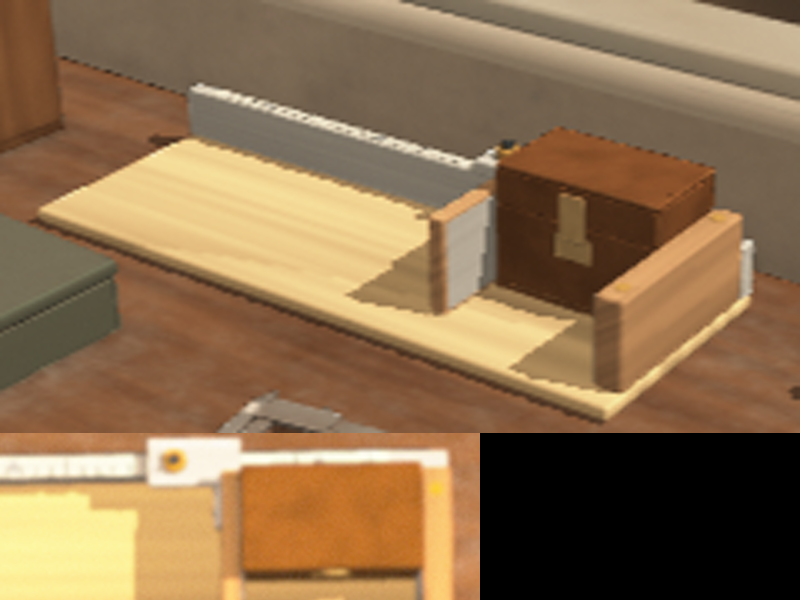

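The jaw, case and head are touching, the case is square against the fence, and everything else is where it was.

To row units: -0.02 m is -0.025.

```bash
python3 nudge.py '{"rx": [0,0,0],"ry": [0,0,0],"rz": [0,0,0],"tx": [0,0,0],"ty": [0,0,0],"tz": [-0.025,-0.025,-0.025],"finger_gap": [0,0,0]}'; python3 -c "
from plant import robot, camrig, readout
print(robot.hand_in())"
```

```text
time_s: 23.4
tcp_pos: [0.3611, 0.08, 0.1837]
tcp_rot: [[-0.025, 1.0, -0.002], [1.0, 0.025, -0.0], [-0.0, -0.002, -1.0]]
wrist_force: [-0.1, 0.9, -0.1]
grip_width: -0.0006
grip_force: 0.0
the job is handed in; nothing more can be done
None
```

I handed the job in at 23.4 s: the case stands against the fence and head with the jaw resting on its left side and the hand clear; the last pictures showed it square to within about half a degree and nothing else visibly moved, and the hand-in returned no verdict.

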